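Find the heavy side of the watch tester's drum

TASK

A heavy clamp with a watch in it sits off-centre, at an unknown place, inside the closed drum of the watch tester. Take the drum's crank by its black grip and swing the drum right round, to the far side and on (or back) to where it stood, feeling where it pulls; then turn the drum so that its heavy side hangs straight down. Finish with the fingers still closed on the crank's grip, holding the drum still there, and leave the other things on the bench alone.

Things in the scene. Friction and masses are not known exactly. Their poses are not given: they have to be found in the camera images.
- tester: Watch tester, bolted down: grey housing (110 x 85 mm, 202 mm high) on a dark foot, carrying a closed aluminium drum (diameter 120 mm, 60 mm long) on a level axle 150 mm above the bench. Origin on the bench below the drum's centre, z up, y along the axle towards the crank. Unseen in the drum a clamp of 0.5 to 0.6 kg sits 37 mm off the axle, at an angle to the crank that differs every time.
- axle (a point): Centre of the drum, on its axle, 150 mm above the bench. z is up, y runs along the axle towards the crank (the housing is on the -y side); these axes do not turn with the drum. The drum's crank face is at y = +30 mm, the crank arm ends at y = +42 mm, and the crank's grip spans y = +52 to +122 mm.
- drum (a joint): Turn of the drum (rad), no stops, positive about the axle's +y. At 0 the crank points up; at q the grip is off the axle by 50 mm x sin q along the axle's x and 50 mm x cos q upwards. It does not tell the heavy side. Turning takes 0.25 N m of steady friction, plus or minus up to 0.22 N m as the heavy side rises or sinks. Left alone the drum stays put anywhere. The crank is counterbalanced.
- handle (a point): Centre line of the crank's grip: black round sleeve, diameter 18 mm, 70 mm long, level, parallel to the axle, spinning freely on its pin. The point is 50 mm from the axle, at y = +95 mm from the axle point (65 mm out from the drum's face). It can be pinched from above at any crank angle, fingers closing across the axle, and carried round in a circle with the fingers always pointing down.
- holder: Bystander: round aluminium movement holder, diameter 72 mm, 31 mm high, below and beside the crank. Origin under its centre.
- tweezers: Bystander: dark steel tweezers, 130 mm long, lying. Origin under the centre.
- watch: Bystander: steel wrist watch laid out flat, 160 mm long. Origin under the centre.
- driver: Bystander: small screwdriver with an aluminium handle, 130 mm long, lying. Origin under its centre.
- oil: Bystander: amber glass jar, diameter 36 mm, 60 mm high. Origin under its centre.
- loupe: Bystander: black eye loupe, diameter 34 mm, 28 mm high. Origin under its centre.
- stake: Bystander: dark steel block with a row of holes, 90 x 30 x 18 mm. Origin under its centre.

How it is judged (in metres and radians):
On the way, in this order (a step that is already met when the one before it is completed fails the run):
1. the fingers have swung the crank to the far side of where it stood (distance of handle from where it was at the start of the episode above 0.09 m and contact force between the fingers and drum above 0.3 N), for 0.02 s.
2. and on round, or back, to where it stood (distance of handle from where it was at the start of the episode below 0.025 m and contact force between the fingers and drum above 0.3 N), for 0.02 s.
At the end, for the whole second after the job is handed in: the heavy side of the drum hangs within 20 degrees of straight down, the drum is still, and the fingers grip the crank's grip with more than 2 N (angle between clamp_c0's own z axis and vertical below 0.35 rad and contact force between the fingers and grip above 2 N and velocity of joint drum between -0.15 and 0.15 rad/s); the arm keeps its last pose, push and grip.
It fails at once if another thing on the bench is pushed out of its place (more than 30 mm) (distance of any of holder, tweezers, watch, driver, oil, loupe, stake from where it was at the start of the episode above 0.03 m).
It also fails if it takes over 72 s, if anything falls off the work surface, if the arm or the gripper's body presses on something with over 40 N, if the wrist force passes 120 N, or if a joint passes its speed limit or range.

ROBOT

A 6-joint arm with a two-finger parallel gripper is mounted at the origin on the work surface. World frame = base frame: x ahead of the robot, y to its left, z up, the work surface at z = 0. Lengths are in mm, angles in rad, forces in N, time in s.
With the tool pointing down it reaches from about 300 to 775 mm from the base axis. Payload 14.6 kg.
Tool frame: the origin (TCP) lies on the centre line of the jaws, within the pads' length; the fingertips stand 19 mm ahead of it and the grasp point (between the pads) is the TCP (bot.tip_reach is the distance from the TCP to the fingertips, in mm); y points along the fingers, x is the direction in which the jaws open and shut, and the axes are right-handed (so a half turn about y gives the same grasp; the last joint's range is limited). The gripper opens to 85 mm and grips with 20 to 120 N. Pads are 22 mm wide; open, the fingers measure 114 mm over their backs; the gripper's body (76 mm by 85 mm) begins 54 mm behind the grasp point. The pads swing forward as they close: fully open they stand 13 mm farther back than shut.
Start: joints at [1.14, 0.3, 1.521, -0, 1.321, -0.067], TCP at [195.702, 513.994, 250.281] pointing down, gripper open.
Joint ranges: [-3.03, 3.03], [-0.79, 2.21], [0.23, 2.52], [-1.04, 4.18], [0, 3.07], [-2.55, 2.55]. Speed limits (rad/s): [2.22, 2.22, 2.57, 3.14, 3.14, 3.14].

INTERFACE

Orientations are given as a unit quaternion [w, x, y, z].
In Python, from rig import bot gives the robot as it stands. Calls block until the motion is done:
- bot.move_to(position, orientation): joint-space move of the TCP to a pose.
- bot.servo_line(position, attitude=None, speed=150, until_force=None): straight line of the TCP; attitude=None keeps the orientation; speed is the mean speed in mm/s. With until_force (N) it stops when the force on the tool has changed by that much, and returns True; else False.
- bot.move_joints(angles): joint-space move.
- bot.move_gripper(opening, grip_force=None): finger opening in mm; grip_force is the grip in N (None keeps the last); returns when the fingers have stopped.
- bot.dwell(seconds).
- bot.ik(position, orientation): joint angles nearest the present ones, or None.
- bot.read_state(): the state.
- bot.read_camera(name): name is "scene" or "top" or "wrist"; returns a dict with "image" (384x512x3 uint8, blue, green, red), "depth" (384x512 float32, mm along the optical axis (not along the pixel's ray), 0 where there is no reading), "fovy" (degrees; the focal length in pixels is half the picture's height over the tangent of half this angle, whatever the lens; pixels are square), "cx", "cy" (the principal point, pixels), "eye" and "attitude" of the camera in the world; the wrist camera has in their place "mount" (4x4, takes a point from camera to tool coordinates, whose origin is the TCP and whose axes are the tool frame's). Camera axes: x right, y down, z forward; pixel columns grow to the right and rows downward; lengths in mm; the calibration is good to about 2 mm. A picture is of the moment at which its call begins: read the wrist's pose just before it.
A pose or a line that the arm cannot do raises bot.MotionError and nothing moves.
- bot.finish_job(): hands the job in, once; it reports no verdict.
The state is a dict: "clock": time; "joint_positions": joint angles; "qvel": joint speeds; "effort": joint torques, N m; "ee_pos": TCP position; "tool_rot": TCP orientation; "ft_force": force on the tool from outside, world axes, zero at the start; "moment": the same for the moment, N m; "grip_width": finger opening in mm.
Only numpy, scipy, OpenCV 4.12 (cv2) and the standard library are available. Lean on these libraries where they do the work, as an engineer would, in place of code of your own. Each camera call takes 0.05 s, during which the arm holds its last target.

## Working session

There is one attempt and no reset: what is moved stays moved. The work goes in short steps, each a Python script; the robot and the scene stay as the last script left them, time stands still between calls to the robot, and variables do not carry over. Pictures are saved under pics/ and viewed, and the job is handed in when it is done.

```bash
ls; mkdir -p pics
python3 - <<'E'
from rig import bot
import cv2,numpy as np
s=bot.read_state();print(s)
for n in("scene","top"):
    c=bot.read_camera(n);cv2.imwrite(f"pics/{n}0.png",c["image"]);np.savez(f"{n}0.npz",**c)
    print(n,{k:c[k] for k in c if k not in("image","depth")})
E
```

```text
pics
{'clock': 0.0, 'joint_positions': array([ 1.14041647e+00,  3.00507660e-01,  1.52156218e+00, -1.34738584e-05,
        1.32069828e+00, -6.66007527e-02]), 'qvel': array([ 0.0014401 , -0.00209099, -0.00039916,  0.00051318, -0.00149503,
        0.00048146]), 'effort': array([ 3.32967093e-04, -5.43492973e+01, -3.61797166e+01, -8.05315085e-05,
        3.92597954e-03,  4.69881832e-05]), 'ee_pos': array([195.61572868, 513.82026545, 249.70923981]), 'tool_rot': array([-0.58197866,  0.58241173,  0.40095384, -0.40166335]), 'ft_force': array([ 0.36309523,  0.13511868, -0.06404059]), 'moment': array([-0.05096712,  0.00981428, -0.00928943]), 'grip_width': 85.33351162000123}
scene {'fovy': 45.585901041289716, 'cx': 259.24489794683865, 'cy': 192.5336239233493, 'eye': array([1265.08579823, -807.13027446, 1243.65895872]), 'attitude': array([-0.34764086,  0.8668107 ,  0.33556439, -0.12321358])}
top {'fovy': 45.6573556428197, 'cx': 258.9384643977503, 'cy': 180.3453911847383, 'eye': array([ 363.48035914,  -48.78880121, 1266.16907037]), 'attitude': array([-0.06519031,  0.71423271, -0.69346294,  0.06878238])}
```

View pics/scene0.png

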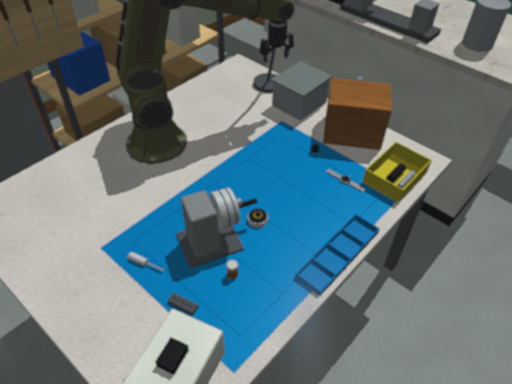

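View pics/top0.png

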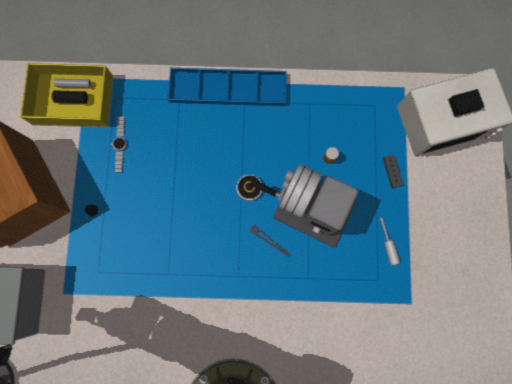

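The top view shows the drum at about (300,190). The black grip runs from about (255,182) to (278,192), partly over the holder at (250,187). Next I'll locate these from depth.

```bash
cat > h.py <<'E'
import numpy as np,cv2
from scipy.spatial.transform import Rotation as R
def rot(q): return R.from_quat(np.r_[q[1:],q[0]])
def cloud(c,T=None):
    d=c["depth"];h,w=d.shape;f=h/2/np.tan(np.radians(c["fovy"])/2)
    v,u=np.mgrid[:h,:w]
    P=np.stack([(u-c["cx"])/f*d,(v-c["cy"])/f*d,d],-1)
    if T is None: return rot(c["attitude"]).apply(P.reshape(-1,3)).reshape(P.shape)+c["eye"]
    return P@T[:3,:3].T+T[:3,3]
E
python3 - <<'E'
from h import *
for n in("top","scene"):
    c=dict(np.load(n+"0.npz"));P=cloud(c);im=c["image"].astype(int)
    print(n,"eye",c["eye"])
    box=(P[...,0]>200)&(P[...,0]<560)&(P[...,1]>-350)&(P[...,1]<150)&(c["depth"]>0)
    hi=box&(P[...,2]>60)&(P[...,2]<260)
    dark=hi&(im.max(-1)<55)
    print("dark",dark.sum());vv,uu=np.nonzero(dark)
    for i in range(0,len(vv),max(1,len(vv)//40)): print(uu[i],vv[i],P[vv[i],uu[i]].round(),im[vv[i],uu[i]])
    vv,uu=np.nonzero(hi); print(uu.min(),uu.max(),vv.min(),vv.max(),P[hi].min(0),P[hi].max(0))
    crop=im[vv.min()-30:vv.max()+30,uu.min()-30:uu.max()+30].astype(np.uint8)
    print(crop.shape,uu.min()-30,vv.min()-30)
    s=4;cv2.imwrite(f"pics/{n}crop.png",cv2.resize(crop,None,fx=s,fy=s,interpolation=cv2.INTER_CUBIC)[:600,:800])
E
```

```text
top eye [ 363.48035914  -48.78880121 1266.16907037]
dark 169
316 189 [ 558. -192.  160.] [51 48 50]
265 190 [560. -68. 115.] [32 29 29]
316 190 [ 555. -192.  165.] [40 40 40]
265 191 [557. -68. 115.] [46 36 26]
269 191 [557. -78. 117.] [33 32 31]
273 191 [558. -88. 115.] [29 29 29]
315 191 [ 552. -189.  166.] [54 51 53]
268 192 [555. -75. 116.] [40 30 25]
272 192 [555. -86. 115.] [30 27 27]
315 192 [ 550. -189.  168.] [46 44 45]
271 193 [553. -83. 110.] [24 23 24]
275 193 [553. -93. 114.] [52 49 51]
272 194 [550. -86. 114.] [43 38 30]
315 194 [ 544. -188.  174.] [45 43 45]
316 195 [ 542. -191.  171.] [49 48 48]
313 197 [ 537. -184.  171.] [47 45 44]
313 198 [ 534. -184.  169.] [49 47 48]
314 199 [ 532. -186.  172.] [53 51 51]
311 201 [ 528. -180.  165.] [45 42 43]
311 202 [ 525. -180.  165.] [44 42 44]
312 203 [ 523. -183.  162.] [49 48 49]
309 205 [ 532. -187.   63.] [44 43 43]
310 206 [ 520. -181.  131.] [49 49 48]
308 208 [ 521. -182.   83.] [44 42 43]
307 210 [ 516. -179.   82.] [43 46 46]
306 212 [ 511. -177.   78.] [47 45 45]
306 214 [ 501. -173.  120.] [49 47 48]
312 221 [ 481
[... 220 characters left out ...]

320 225 [ 472. -205.  144.] [41 39 39]
321 226 [ 469. -207.  147.] [35 34 37]
321 227 [ 467. -208.  139.] [29 29 27]
325 227 [ 467. -216.  149.] [48 46 47]
324 228 [ 465. -215.  144.] [28 29 30]
323 229 [ 464. -215.  123.] [42 43 44]
327 229 [ 462. -222.  145.] [35 34 32]
326 230 [ 461. -222.  130.] [39 36 38]
330 230 [ 461. -231.  137.] [45 44 46]
330 231 [ 459. -232.  126.] [54 54 54]
263 357 184 234 [ 456.44497504 -285.11905309   60.13539085] [559.97779162 -62.70002911 215.41801022]
(110, 154, 3) 233 154
scene eye [1265.08579823 -807.13027446 1243.65895872]
dark 0
181 231 188 250 [ 460.60285644 -287.11203601   60.17159536] [ 559.99562564 -113.47064854  216.37019453]
(122, 110, 3) 151 158
```

Run:
```python
from h import *
for n in("top","scene"):
    c=dict(np.load(n+"0.npz"));P=cloud(c);im=c["image"].astype(int)
    box=(P[...,0]>400)&(P[...,0]<700)&(P[...,1]>-350)&(P[...,1]<20)&(c["depth"]>0)
    hi=box&(P[...,2]>60)&(P[...,2]<260)
    vv,uu=np.nonzero(hi); print(n,uu.min(),uu.max(),vv.min(),vv.max(),P[hi].min(0),P[hi].max(0))
    Q=P[hi]; col=im[hi]
    np.save(n+"_hi.npy",np.c_[Q,col,uu,vv])
    u0,v0=uu.min()-20,vv.min()-20
    crop=im[v0:vv.max()+30,u0:uu.max()+30].astype(np.uint8)
    print(crop.shape,u0,v0)
    cv2.imwrite(f"pics/{n}crop2.png",cv2.resize(crop,None,fx=4,fy=4,interpolation=cv2.INTER_CUBIC)[:600,:800])
    # grip candidates: leftmost (max y)
    m=(Q[:,1]>-125)&(col.max(1)<80)
    if m.any():
        G=Q[m];print(m.sum(),G.min(0),G.max(0));
        for q in G[::max(1,len(G)//25)]:print(q.round())
```

```text
top 250 357 148 234 [ 456.44497504 -285.11905309   60.00862784] [690.86912687 -28.72777982 215.41801022]
(136, 157, 3) 230 128
182 [ 506.04212627 -117.8998333   105.37433309] [589.57457186 -28.72777982 176.00817155]
[590. -36. 105.]
[583. -36. 114.]
[580. -36. 115.]
[577. -29. 116.]
[578. -47. 115.]
[575. -34. 112.]
[575. -52. 116.]
[572. -34. 113.]
[572. -52. 119.]
[571. -34. 106.]
[569. -52. 117.]
[571. -70. 113.]
[567. -55. 116.]
[568. -73. 114.]
[565. -55. 113.]
[565. -73. 118.]
[562. -57. 115.]
[562. -75. 117.]
[560. -60. 111.]
[560. -78. 115.]
[558. -63. 110.]
[558. -81. 114.]
[555. -73. 113.]
[555. -91. 118.]
[553. -91. 116.]
[548. -89. 111.]
scene 181 257 188 268 [ 460.60285644 -287.11203601   60.05696503] [698.72107672 -28.51674603 216.37019453]
(130, 126, 3) 161 168
59 [ 562.86932725 -124.84007307  105.53542755] [603.20606731 -31.9953702  182.75324754]
[579. -35. 114.]
[579. -50. 122.]
[579. -40. 114.]
[586. -37. 117.]
[575. -55. 118.]
[579. -50. 117.]
[582. -43. 114.]
[588. -39. 115.]
[564. -68. 116.]
[568. -63. 114.]
[576. -61. 119.]
[581. -56. 119.]
[580. -46. 110.]
[587. -44. 113.]
[ 602. -121.  183.]
[567. -75. 119.]
[569. -68. 114.]
[572. -62. 111.]
[579. -59. 115.]
[582. -53. 112.]
[ 601. -125.  180.]
[568. -81. 119.]
[571. -75. 117.]
[574. -68. 113.]
[579. -65. 115.]
[ 603. -123.  175.]
[570. -79. 114.]
[572. -71. 109.]
[566. -89. 114.]
[569. -83. 111.]
```

```bash
ls pics
```

```text
scene0.png
scenecrop.png
scenecrop2.png
top0.png
topcrop.png
topcrop2.png
```

View pics/topcrop2.png

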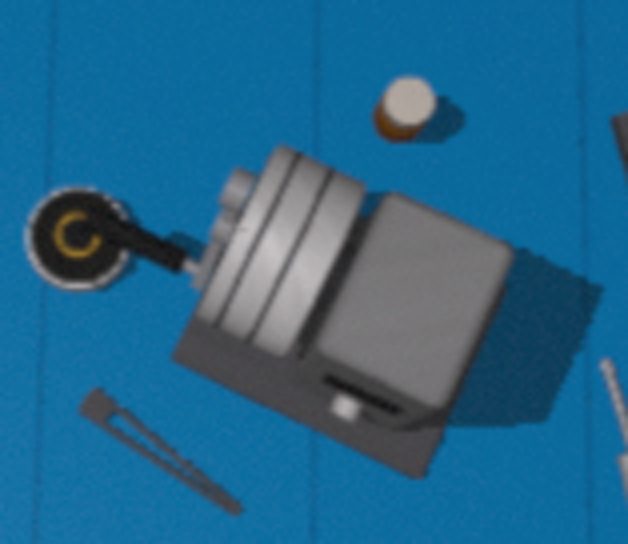

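View pics/scenecrop2.png

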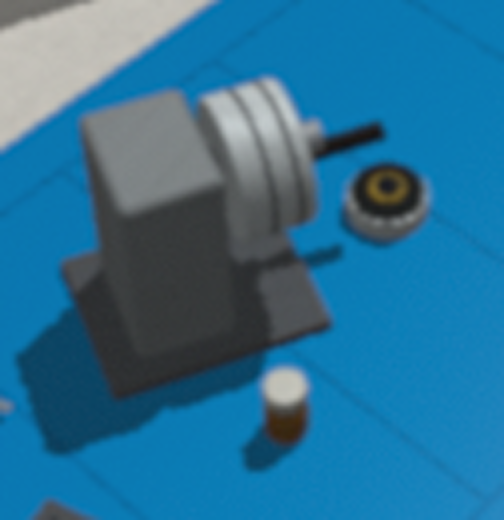

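Run:
```python
from h import *
from scipy.optimize import least_squares
for n in("top","scene"):
    A=np.load(n+"_hi.npy");Q=A[:,:3];col=A[:,3:6]
    g=(Q[:,1]>-110)&(col.max(1)<80)&(Q[:,2]<125)&(Q[:,2]>100)
    G=Q[g];m=np.median(G,0);U=np.linalg.svd(G[:,:2]-G[:,:2].mean(0))[2][0];U*=np.sign(U[1])
    print(n,"grip dir",U,np.degrees(np.arctan2(-U[0],U[1])),"mean",G.mean(0),"z",np.percentile(G[:,2],[10,50,90]))
    # fit drum
    a=np.radians(-20);x=np.array([a,585,-150.0,150])
    sel=np.ones(len(Q),bool)
    for it in range(12):
        def res(x,Q):
            d=np.array([-np.sin(x[0]),np.cos(x[0])]);lat=np.array([d[1],-d[0]])
            l=(Q[:,:2]-x[1:3])@lat
            return np.hypot(l,Q[:,2]-150)-60
        d=np.array([-np.sin(x[0]),np.cos(x[0])])
        ax=(Q[:,:2]-x[1:3])@d
        sel=(abs(res(x,Q))<(25 if it<3 else 5))&(abs(ax)<24)&(Q[:,2]>165)
        lat=np.array([d[1],-d[0]])
        f=lambda p:res(np.r_[p[0],x[1:3]+p[1]*lat],Q[sel])
        r=least_squares(f,[x[0],0],loss="soft_l1")
        x[1:3]+=r.x[1]*lat;x[0]=r.x[0]
    d=np.array([-np.sin(x[0]),np.cos(x[0])]);lat=np.array([d[1],-d[0]])
    ax=(Q[:,:2]-x[1:3])@d;l=(Q[:,:2]-x[1:3])@lat
    ring=(abs(np.hypot(l,Q[:,2]-150)-60)<4)&(Q[:,2]>170)
    print("fit",np.degrees(x[0]),x[1:3],sel.sum(),np.median(abs(res(x,Q[sel]))))
    print("axial hist",np.histogram(ax[ring],bins=np.arange(-60,100,5)))
    gx=(G[:,:2]-x[1:3])
    print("grip axial",np.percentile(gx@d,[1,50,99]),"lat",np.percentile(gx@lat,[5,50,95]))
    print("lat z profile", [(int(k),round(float(np.percentile(G[(abs(gx@lat-k)<2),2],50)),1)) for k in range(-40,40,3) if (abs(gx@lat-k)<2).sum()>3])
    t=(abs(Q[:,2]-202)<6)&(ax<-40); 
    h=np.c_[ax,l][t]; print("housing top ax",np.percentile(h[:,0],[2,98]),"l",np.percentile(h[:,1],[2,98]))
    print(cv2.minAreaRect(Q[t][:,:2].astype(np.float32)))
```

```text
top grip dir [0.3982137  0.91729267] -23.46655568523967 mean [567.31693616 -60.92997174 114.4184962 ] z [110.00191563 114.85129299 117.67563488]
fit -24.830909742779525 [ 560.92419566 -141.23825379] 801 1.0248099626059215
axial hist (array([31,  9,  0, 41, 89, 96, 92, 89, 94, 95, 94, 92, 92, 95, 96, 42,  0,
        0,  0,  0,  0,  0,  0,  0,  0,  0,  0,  0,  0,  0,  0]), array([-60, -55, -50, -45, -40, -35, -30, -25, -20, -15, -10,  -5,   0,
         5,  10,  15,  20,  25,  30,  35,  40,  45,  50,  55,  60,  65,
        70,  75,  80,  85,  90,  95]))
grip axial [ 40.06576521  76.57144605 108.21657082] lat [-35.33333873 -28.21172208 -20.04246323]
lat z profile [(-37, 109.7), (-34, 113.0), (-31, 115.4), (-28, 117.1), (-25, 116.1), (-22, 114.3), (-19, 111.1)]
housing top ax [-135.43975393  -54.74683243] l [-51.81740293  50.97941251]
((523.45654296875, -222.00180053710938), (97.95740509033203, 109.3191146850586), 64.88194274902344)
scene grip dir [0.36829515 0.92970892] -21.61051328246161 mean [575.70800133 -58.98751822 114.31517306] z [110.00573115 114.28092858 118.57709793]
fit -22.009578522423862 [ 562.23069195 -141.71766918] 375 1.5579221465060442
axial hist (array([16,  7,  0,  9, 48, 40, 42, 42, 35, 39, 39, 41, 38, 40, 41, 27,  0,
        0,  0,  0,  0,  0,  0,  0,  0,  0,  0,  0,  0,  0,  0]), array([-60, -55, -50, -45, -40, -35, -30, -25, -20, -15, -10,  -5,   0,
         5,  10,  15,  20,  25,  30,  35,  40,  45,  50,  55,  60,  65,
        70,  75,  80,  85,  90,  95]))
grip axial [ 51.88865243  82.53801497 109.03061969] lat [-24.00044887 -18.0721314  -13.67621559]
lat z profile [(-25, 114.5), (-22, 115.1), (-19, 113.4), (-16, 114.8), (-13, 114.5)]
housing top ax [-134.41206854  -53.12717006] l [-53.52647327  50.37071036]
((527.3615112304688, -222.94033813476562), (97.6027603149414, 110.69994354248047), 66.94792175292969)
```

The grip runs parallel to an axle at about -24.5° yaw, roughly 28 mm to its -x side and 42 mm below it, so q is about -146°. I'll move above the handle and check with the wrist camera.

```bash
cat >> h.py <<'E'
yaw=np.radians(-24.5)
D=np.array([-np.sin(yaw),np.cos(yaw),0]);X=np.array([D[1],-D[0],0])
C=np.array([555.7,-152.6,150.])
def ori(s):
    x=s*X;y=np.array([0,0,-1.]);M=np.c_[x,y,np.cross(x,y)]
    q=R.from_matrix(M).as_quat();return np.r_[q[3],q[:3]]
def hp(q,r=50,dy=95,C=None):
    C=globals()['C'] if C is None else C
    return C+D*dy+r*(np.sin(q)*X+np.array([0,0,np.cos(q)]))
E
python3 - <<'E'
from h import *
from rig import bot
q=np.radians(-146)
for s in(1,-1):
    for a in range(0,360,60):
        j=bot.ik(hp(np.radians(a)),ori(s));print(s,a,None if j is None else np.round(j,2))
    print(bot.ik(hp(q)+[0,0,150],ori(s)))
print(hp(q))
E
```

```text
1 0 [-0.17  0.45  1.43 -0.    1.26  0.26]
1 60 [-0.19  0.56  1.33 -0.    1.25  0.24]
1 120 [-0.19  0.62  1.37 -0.    1.16  0.24]
1 180 [-0.17  0.56  1.52 -0.    1.06  0.26]
1 240 [-0.15  0.45  1.63 -0.    1.07  0.28]
1 300 [-0.15  0.39  1.58 -0.    1.17  0.28]
[-1.59485074e-01  3.43544901e-01  1.44419640e+00 -4.44089210e-16
  1.35385136e+00  2.68120592e-01]
-1 0 None
-1 60 None
-1 120 None
-1 180 None
-1 240 None
-1 300 None
None
[569.6536638  -54.55900335 108.54812137]
```

Run:
```python
from h import *
from rig import bot
q=np.radians(-146)
bot.move_to(hp(q)+[0,0,170],ori(1))
s=bot.read_state();c=bot.read_camera("wrist")
cv2.imwrite("pics/w1.png",c["image"])
T=np.eye(4);T[:3,:3]=rot(s["tool_rot"]).as_matrix();T[:3,3]=s["ee_pos"]
P=cloud(c,T@c["mount"]);im=c["image"].astype(int)
print(s["clock"],s["ee_pos"],s["ft_force"])
L=(P-C);ax=L@D;l=L@X
m=(c["depth"]>0)&(ax>45)&(ax<130)&(P[...,2]>85)&(P[...,2]<135)&(abs(l)<70)
print(m.sum(),np.percentile(ax[m],[1,50,99]))
for a in range(50,125,12):
    k=m&(abs(ax-a)<6)
    if k.sum()>5: print(a,"lat",np.percentile(l[k],[3,50,97]).round(1),"z",np.percentile(P[...,2][k],[50,90,97]).round(1))
```

```text
2.5167 [569.70102226 -53.80470677 278.53973081] [-0.83614569  0.30650232 -0.27652208]
1417 [ 47.21553896  88.52852931 121.39560611]
50 lat [-34.4 -26.6 -19.6] z [113.2 115.8 116.2]
62 lat [-35.2 -26.6 -17.8] z [114.5 116.  116.5]
74 lat [-35.2 -26.6 -18. ] z [114.4 115.9 116.2]
86 lat [-35.1 -26.6 -18.1] z [114.5 116.1 116.5]
98 lat [-35.  -26.7 -18.3] z [114.6 116.  116.4]
110 lat [-34.9 -26.7 -18.5] z [114.6 116.1 116.5]
122 lat [-34.9 -26.7 -19.1] z [113.4 116.  116.5]
```

View pics/w1.png

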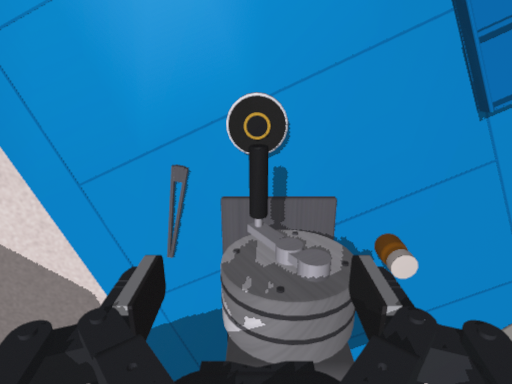

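The wrist view shows the black grip from (258,145) to (258,218), parallel to the jaws. It gives a lateral of -26.6 mm, a centre height of about 107.5 mm and a radius of 50.1 mm, so q is about -148°. Descending to grasp.

Run:
```python
from h import *
from rig import bot
q=np.arctan2(-26.6,-42.5)
print(np.degrees(q))
bot.move_gripper(55,30)
print(bot.servo_line(hp(q)+[0,0,30],ori(1),speed=120))
print(bot.servo_line(hp(q),ori(1),speed=50,until_force=15))
s=bot.read_state();print(s["clock"],s["ee_pos"]-hp(q),s["ft_force"])
bot.move_gripper(10,30)
s=bot.read_state();print(s["clock"],s["ee_pos"]-hp(q),s["ft_force"],s["moment"],s["grip_width"])
bot.dwell(0.3)
s=bot.read_state();print(s["clock"],s["ee_pos"]-hp(q),s["ft_force"],s["moment"],s["grip_width"])
```

```text
-147.95827697891636
False
False
5.05 [ 0.09939567 -0.01623802  0.12492934] [-0.13784125  0.15416709  0.19741147]
5.4667 [ 0.08274023 -0.01283445  0.05992788] [ 0.45710434 -1.26419744 -1.55203752] [ 0.03718426 -0.13805873 -0.03731786] 17.150480406834454
5.7667 [ 0.08466677 -0.00081514  0.06006067] [ 1.91088472 -0.17765368 -0.25749782] [-0.02165273 -0.23493209  0.00265455] 16.911282122222172
```

```bash
cat >> h.py <<'E'
Q0=np.arctan2(-26.6,-42.5)
def swing(bot,a,b,step=10,speed=40,log=None):
    n=int(round(abs(b-a)/step))
    for t in np.linspace(a,b,n+1)[1:]:
        q=Q0+np.radians(t)
        bot.servo_line(hp(q),ori(1),speed=speed)
        s=bot.read_state();F=s["ft_force"]
        tg=np.cos(q)*X-np.sin(q)*np.array([0,0,1]);rd=np.sin(q)*X+np.cos(q)*np.array([0,0,1])
        row=[s["clock"],t,np.sign(b-a),F@tg,F@rd,F@D,(s["ee_pos"]-hp(q))@rd,(s["ee_pos"]-hp(q))@tg,s["grip_width"]]
        print(np.round(row,2))
        if log: open(log,"a").write(" ".join(map(str,row))+"\n")
E
python3 - <<'E'
from h import *
from rig import bot
np.set_printoptions(suppress=True)
swing(bot,0,40,log="log.txt")
bot.dwell(.3);s=bot.read_state();print(s["clock"],s["ft_force"])
E
```

```text
[ 6.13 10.    1.    1.7  -0.96  0.35  0.04  0.16 16.9 ]
[ 6.5  20.    1.    1.59  0.97  1.06  0.09  0.08 16.95]
[ 6.87 30.    1.    1.64  2.56  0.62  0.15  0.06 17.06]
[ 7.23 40.    1.    1.25  4.23 -0.26  0.22  0.16 16.79]
7.5333 [-4.06824752  2.86487145 -0.57573914]
```

Run:
```python
from h import *
from rig import bot
np.set_printoptions(suppress=True)
swing(bot,40,48,step=4,speed=8)
swing(bot,48,40,step=4,speed=8)
# until_force probe
q=Q0+np.radians(48)
r=bot.servo_line(hp(q),ori(1),speed=15,until_force=3);s=bot.read_state()
tg=np.cos(q)*X-np.sin(q)*np.array([0,0,1])
print(r,s["clock"],s["ft_force"],s["ft_force"]@tg,s["ee_pos"]-hp(q), s["qvel"].round(3))
```

```text
[ 8.12 44.    1.   -9.22  4.15  1.5   0.25 -0.16 16.69]
[ 8.7  48.    1.   -6.33  6.48  1.57  0.2   0.1  16.92]
[ 9.28 44.   -1.   -1.79  9.03  0.08  0.14  0.55 16.91]
[ 9.87 40.   -1.   -1.78  8.44  0.89  0.1   0.49 16.85]
True 10.075 [ 2.97525707 -0.30166388  1.88947963] 1.3711913529590234 [ 1.07913741 -0.50272385 -6.42458392] [-0.001  0.005  0.003  0.002 -0.004  0.001]
```

Quick steps hide the force, but slow ones show it: about -8 N forward and -2 N back. I'll do one slow forward turn.

```bash
rm -f log.txt
python3 - <<'E'
from h import *
from rig import bot
np.set_printoptions(suppress=True)
swing(bot,40,376,step=12,speed=17,log="fwd.txt")
E
```

```text
[10.92 52.    1.   -7.24  3.1   1.54  0.31 -0.16 17.07]
[11.68 64.    1.   -7.5   6.01  0.74  0.35  0.23 16.79]
[12.45 76.    1.   -7.34  4.53  1.15  0.4   0.29 17.01]
[13.22 88.    1.   -6.73  3.75  0.16  0.47  0.4  16.91]
[ 13.98 100.     1.    -5.44   1.79   0.01   0.52   0.54  16.82]
[ 14.75 112.     1.    -4.93   2.93  -0.03   0.49   0.55  16.56]
[ 15.52 124.     1.    -4.87   2.14   0.73   0.47   0.38  16.84]
[ 16.28 136.     1.    -2.81   4.46   1.1    0.37   0.34  16.95]
[ 17.05 148.     1.    -1.45   4.57   1.74   0.28   0.26  16.74]
[ 17.82 160.     1.     0.61   5.44   2.13   0.17   0.19  17.01]
[ 18.58 172.     1.     0.92   4.09   2.66   0.1    0.14  16.87]
[ 19.35 184.     1.     1.42   4.09   4.2    0.01   0.12  17.1 ]
[ 20.12 196.     1.     0.5    4.67   5.4   -0.14   0.52  16.84]
[ 20.88 208.     1.     2.1    3.14   5.91  -0.25   0.7   16.97]
[ 21.65 220.     1.     2.4    2.29   5.39  -0.34   0.91  17.16]
[ 22.42 232.     1.     1.46   2.2    4.96  -0.42   1.15  16.93]
[ 23.18 244.     1.     1.18  -0.08   5.13  -0.45   1.23  17.01]
[ 23.95 256.     1.     1.06  -2.66   4.56  -0.44   1.23  17.09]
[ 24.72 268.     1.     0.25  -7.54   4.92  -0.41   1.04  16.73]
[ 25.48 280.     1.    -1.14  -9.44   3.89  -0.35   0.58  17.  ]
[ 26.25 292.     1.    -2.42 -10.23   3.86  -0.35  -0.    17.15]
[ 27.02 304.     1.    -2.49  -8.25   4.53  -0.34  -0.41  17.11]
[ 27.78 316.     1.    -2.75  -5.82   4.45  -0.31  -0.61  16.82]
[ 28.55 328.     1.    -4.17  -3.39   5.39  -0.31  -0.65  17.09]
[ 29.32 340.     1.    -4.28  -2.41   5.89  -0.22  -0.61  16.89]
[ 30.08 352.     1.    -4.13  -3.12   5.11  -0.12  -0.57  16.8 ]
[ 30.85 364.     1.    -4.92  -1.58   5.4   -0.01  -0.55  17.05]
[ 31.62 376.     1.    -7.28  -2.54   5.23   0.12  -0.6   17.25]
```

```bash
cat > fit.py <<'E'
import numpy as np,sys
for f in sys.argv[1:]:
    A=np.loadtxt(f);t=np.radians(A[:,1])
    M=np.c_[np.ones_like(t),np.sin(t),np.cos(t)]
    p,r,*_=np.linalg.lstsq(M,A[:,3],rcond=None)
    # F=c+g sin(t+a): down at t+a=180
    a=np.degrees(np.arctan2(p[2],p[1]));print(f,p,np.hypot(p[1],p[2]),"down t=",(180-a)%360,"rms",np.std(A[:,3]-M@p))
E
python3 fit.py fwd.txt
```

```text
fwd.txt [-2.82236715 -3.18884912 -3.32495414] 4.606959815144759 down t= 313.8029868255429 rms 0.7352053639956201
```

The forward fit is clean: amplitude 4.6 N, which matches 0.22 N m, with the heavy side down at t≈314°. A reverse pass, ending near there (-46°), will cancel friction.

```bash
python3 - <<'E'
from h import *
from rig import bot
np.set_printoptions(suppress=True)
swing(bot,376,16,step=12,speed=20,log="back.txt")
E
python3 fit.py back.txt
```

```text
[ 32.29 364.    -1.    -4.72  -0.45   4.83  -0.01  -0.36  17.19]
[ 32.97 352.    -1.    -5.28  -1.31   3.61  -0.16  -0.33  17.08]
[ 33.64 340.    -1.    -1.32  -2.99   2.36  -0.22  -0.43  17.02]
[ 34.32 328.    -1.     1.73  -7.08   2.47  -0.23  -0.18  16.98]
[ 34.99 316.    -1.     2.51  -9.67   1.37  -0.28   0.03  17.  ]
[ 35.67 304.    -1.     3.25 -11.55   2.91  -0.29   0.48  17.2 ]
[ 36.34 292.    -1.     4.66 -10.73   2.7   -0.3    1.11  16.92]
[ 37.02 280.    -1.     4.97  -9.96   2.64  -0.38   1.75  16.99]
[ 37.69 268.    -1.     5.64  -7.49   3.46  -0.46   2.14  17.1 ]
[ 38.37 256.    -1.     6.32  -2.83   5.01  -0.51   2.14  16.5 ]
[ 39.04 244.    -1.     8.74   2.12   4.92  -0.5    1.79  16.75]
[ 39.72 232.    -1.     6.19   1.99   5.27  -0.39   1.22  16.58]
[ 40.39 220.    -1.     5.68   1.59   5.07  -0.32   0.94  17.21]
[ 41.07 208.    -1.     5.15   1.33   5.15  -0.21   0.74  16.84]
[ 41.74 196.    -1.     5.31   1.74   5.51  -0.09   0.59  17.04]
[ 42.42 184.    -1.     3.74   1.49   4.89   0.05   0.51  16.79]
[ 43.09 172.    -1.     4.5    1.13   3.85   0.16   0.47  17
[... 200 characters left out ...]
[ 45.79 124.    -1.     1.5    5.94   2.52   0.38   0.26  16.62]
[ 46.47 112.    -1.     0.73   7.96   2.95   0.39  -0.    16.94]
[ 47.14 100.    -1.    -0.14   7.39   3.52   0.4   -0.49  16.93]
[47.82 88.   -1.    0.31  5.18  3.71  0.43 -0.84 16.96]
[48.49 76.   -1.   -2.88  3.57  4.02  0.43 -0.86 16.92]
[49.17 64.   -1.   -2.29  3.7   4.1   0.4  -0.6  16.93]
[49.84 52.   -1.   -4.36  4.09  4.16  0.28 -0.33 17.04]
[50.52 40.   -1.   -2.75  4.8   3.17  0.2  -0.12 16.73]
[51.19 28.   -1.   -3.88  4.99  3.71  0.07 -0.09 16.73]
[51.87 16.   -1.   -4.3   4.45  3.04 -0.04 -0.06 17.09]
back.txt [ 1.66798558 -3.36229644 -3.95165571] 5.188508471887993 down t= 310.3930522231598 rms 1.3720462634854482
```

Both passes agree, with the heavy side down at t≈314° forward and 310° back. I'll go to 312° (that is, -48°).

Run:
```python
from h import *
from rig import bot
np.set_printoptions(suppress=True)
swing(bot,16,-48,step=12.8,speed=30,log="end.txt")
bot.dwell(0.5)
s=bot.read_state();print(s["clock"],s["ft_force"],s["grip_width"],s["qvel"].round(3),s["ee_pos"])
c=bot.read_camera("scene");cv2.imwrite("pics/end.png",c["image"][140:300,140:340].repeat(3,0).repeat(3,1))
```

```text
[52.39  3.2  -1.   -7.14  4.51  4.37 -0.2  -0.22 16.91]
[52.92 -9.6  -1.   -5.41  4.54  3.41 -0.28 -0.3  16.71]
[ 53.44 -22.4   -1.    -3.96   2.27   2.85  -0.32  -0.52  16.7 ]
[ 53.97 -35.2   -1.    -1.14  -3.51   2.62  -0.34  -0.58  16.61]
[ 54.49 -48.    -1.     1.61  -7.12   2.62  -0.34  -0.2   16.62]
54.9917 [-1.59747853  2.62556505  6.43863337] 16.69010551275595 [-0.    -0.     0.001 -0.001 -0.    -0.001] [607.69278619 -71.86170874 102.30141679]
```

View pics/end.png

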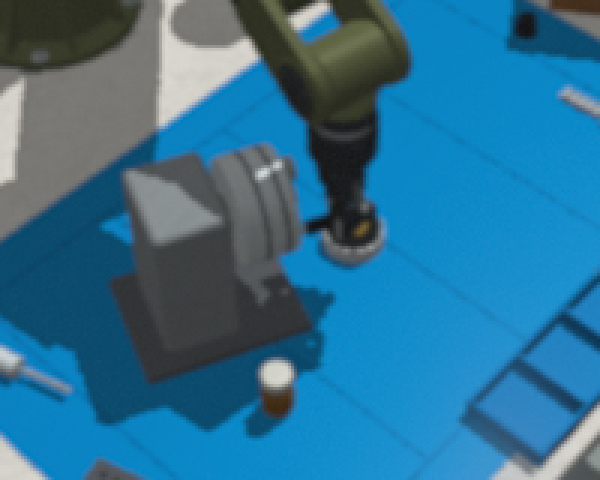

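The view shows the fingers closed on the grip at about (335,225), with the holder and jar where they were. The drum is at rest, so I'm handing in.

Run:
```python
from rig import bot
print(bot.finish_job())
```

```text
the job is handed in; nothing more can be done
None
```

I turned the drum a full turn forward and then one back with the fingers closed on the crank's black grip. I then set it where the pull says the heavy side hangs straight down, and handed the job in at about 55 s. No verdict is reported.

- **Heavy side:** the forward pass put "down" 314° on from the crank's starting angle and the reverse pass 310°, so I parked at 312° (48° short of the start). The pull varied by 4.6 to 5.2 N either way, against an expected 4.4 N at most.
- **At hand-in:** the arm was still, with the fingers 16.7 mm apart on the 18 mm grip at the 30 N setting. The last scene picture showed the holder and jar where they had been. I did not check the other things one by one.
- **Doubts:**
  - The first quick steps gave useless force readings, so I left them out of the fits.
  - The reverse pass was noisier, with 1.4 N scatter against 0.7 N.
  - Measured friction came out about half the stated 0.25 N m, probably because the force relaxes at each stop.
  - A small force-sensor offset could shift the result by up to about 10°, which is still inside the 20° limit.

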